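# Scan the fillet weld of a coupon with a spring-nosed pencil probe

### The arm

A 6-joint arm with a two-finger parallel gripper is mounted at the origin on a cart in front of the work surface, level with it; the furniture and walls round the work are solid. World frame = base frame: x ahead of the robot, y to its left, z up, the work surface at z = 0. Lengths are in m, angles in rad, forces in N, time in s.
With the tool pointing down it reaches from about 0.275 to 0.775 m from the base axis. Payload 14.6 kg.
Tool frame: the origin (TCP) lies where the fingers leave the gripper's body, on its centre line; the fingertips stand 73 mm ahead of it and the grasp point (between the pads) lies 54 mm ahead of it; z points along the fingers, y is the line along which they close (so a half turn about z gives the same grasp; the last joint's range is limited). The gripper opens to 85 mm and grips with 20 to 120 N. Pads are 22 mm wide; open, the fingers measure 114 mm over their backs; the gripper's body (76 mm by 85 mm) begins 54 mm behind the grasp point. The pads swing forward as they close: fully open they stand 13 mm farther back than shut.
Start: joints at [-0.155, 0.263, -0.048, 1.259, 0, 1.415], TCP at [0.525, -0, 0.304] pointing down, gripper open.
Joint ranges: [-2.65, 2.65], [-0.89, 1.7], [-1.18, 1.37], [-2.13, 2.11], [-1.35, 1.29], [-3.14, 3.14]. Speed limits (rad/s): [1.89, 1.89, 2.57, 2.79, 3.14, 3.14].

### API

Orientations are given as a unit quaternion [x, y, z, w].
In Python, from workcell import monitor, optics, bot gives the robot as it stands.
- The arm moves only by the tool step_arm, never from a script. Its arguments are lists of equal length, an entry for each row: "dp": the shift along the tool's x, y, z in mm, a list of three; "spin": the turn about the tool's z in degrees; "claw": the closure, from 0 (fully open) to 1 (shut). In form: {"dp": [[tx, ty, tz], ...], "spin": [spin, ...], "claw": [claw, ...]}. A call has exactly 10 rows; each row is the pose to reach, as a shift and turn from the pose commanded when the call began, along the tool's axes at that moment; what a row does not reach only later rows make up. A row lasts 1/12 s, in which the tool goes at most 41.7 mm and 7.16 degrees, less where a joint would pass 70% of its speed; a pose out of reach is approached as far as the arm can. A call with a gripper value outside its range is refused whole. The fingers move at their own pace and stop on an object; "squeeze" is the grip in N (left out, the last holds). Time passes only in rows, so rows that repeat a pose let the fingers close, or fill a call up. It gives the time, the measured TCP pose, the force, the opening and the grip force at its end, in the units of the state.
- monitor.observe(): the state, without advancing time (a new reading comes with each control period).
- optics.snapshot(name): name is "scene" or "side" or "wrist"; returns the picture (400x640x3 uint8, red, green, blue); there is no depth.
- optics.camera_model(name): a dict with "vertical_fov" (degrees; the focal length in pixels is half the picture's height over the tangent of half this angle, whatever the lens; pixels are square), "cx", "cy" (the principal point, pixels), "cam_to_world" (4x4, takes a point from camera to world coordinates); the wrist camera has in their place "hand_eye" (4x4, takes a point from camera to tool coordinates, whose origin is the TCP and whose axes are the flange's). Camera axes: x right, y down, z forward; pixel columns grow to the right and rows downward; lengths in m; the calibration is good to about 2 mm. A picture is of the moment at which its call begins: read the wrist's pose just before it. camera_model takes no time and is no camera call.
- bot.hand_in(): hands the job in; it is judged then, once.
The state is a dict: "time_s": time; "joint_positions": joint angles; "joint_vel": joint speeds; "effort": joint torques, N m; "tool_pos": TCP position; "orientation": TCP orientation; "force": force on the tool from outside, world axes, zero at the start; "torque": the same for the moment, N m; "width": opening from 0.0 (shut) to 1.0 (fully open); "gripper_force": force on a finger pad.
Only numpy, scipy, OpenCV 4.12 (cv2) and the standard library are available. Lean on these libraries where they do the work, as an engineer would, in place of code of your own. Each camera call takes 0.05 s, during which the arm holds its last target. There are 200 camera calls.

### The job

Slide the welded angle along the V-block's groove until its far end touches the stop plate. Then take the pencil probe from its stand and run its spring nose along the weld in the angle's inside corner, starting at the end plate (as close as the leaning probe allows) and going on underneath the yoke clamp to about 15 mm from the stop, slowly (at most 30 mm/s) and with the nose always lightly pressed in, never pushed right home. Leave the angle against the stop, put the probe back upright in its stand, let go, and leave the other things on the bench where they are.

Things in the scene. Friction and masses are not known exactly. Their poses are not given: they have to be found in the camera images.
- fixture: fixed dark steel V-block along its own x axis (+x roughly away from the robot), x -130 to +90 mm, 90 wide, 50 high. Origin: on the bench under the groove's middle line, 130 mm from its near end. The 90 degree V-groove runs along x, open at the near end, its (imaginary) bottom line 20 mm above the bench, flanks rising at 45 degrees to the top
- stop (a point): middle of the near face of the stop plate that stands across the groove's far end, at fixture x = +90 mm, 31 mm above the bench; the plate is 12 mm thick, 64 high, its face square to fixture x
- yoke (a point): middle of the near lower edge of the bright steel yoke's cross bar, at fixture x = +45 mm, 112 mm above the bench. Fixed yoke over the groove: bar from x = 45 to 70 mm, 16 high, legs at y = +/-45 to 54 mm; clamp screw in its middle, pad 104 above the bench, knob up to 164. To pass under it lean the probe about 40 degrees, tip to the stop, handle to the near end; under 30 it strikes the bar
- coupon: loose aluminium angle lying in the groove as a trough, corner down: legs 45 wide, 8 thick, 150 mm long, 0.3 to 0.45 kg. Origin: middle of its length on the outer corner line, 20 mm above the bench; x along it to the stop, z up. The trough's inside corner is 11 mm above the origin, its edges 37 mm. It lies 20 to 45 mm short of the stop and slides easily (oiled, about 2 N)
- coupon_plate (a point): middle of the outer (near) face of the coupon's end plate, a face to push on: at coupon x = -75 mm, 24 mm above its origin. The plate is 10 mm thick (x = -75 to -65 mm) and closes the trough from the inside corner up to 31 mm above the coupon's origin, where it is 40 mm wide
- coupon_end (a point): middle of the coupon's far end, at coupon x = +75 mm on the inside corner; comes to fixture x = +90 mm when it touches the stop. The weld fills the inside corner over the whole length, y = 0; its flat rippled face rises and falls between 2.5 and 7.5 mm above the inside corner, slopes up to 1 in 4; where, has to be felt
- probe: loose pencil probe, 164 mm, 0.15 kg, first upright in its stand. Origin: tip of the free nose; z from tip to handle. Polished steel nose 10 mm thick, round end, 20 mm out of a black body 16 thick (20 to 59 mm from the tip); collar 38 across (59 to 65); square dark grey handle 24 x 24, flats square to its x and y (65 to 150); plug 20 thick on top. Hold it at about 115 mm
- probe_tip (a point): centre of the nose's round end (radius 5 mm), 5 mm from the tip; moves with the nose
- probe_nose (a joint): how far the spring nose is pushed into the probe along its axis (m): 0 free, 0.008 right home. It takes 1.2 N to start and 0.3 N more per mm (3.6 N at 8 mm). About 3.5 mm is right for scanning; keep it between 1 and 6
- probe_stand: fixed stand: round foot 80 mm across, upright tube 32 mm thick with a flared mouth 74 mm above the bench (bore 23, mouth 30 mm). The probe hangs in it nose down, collar on the mouth. Origin: centre of the foot on the bench; the probe's origin is then 15 mm above it on the same axis
- tape_roll: roll of tape, 78 mm across, 19 high, lying flat (leave alone); origin at the centre of its underside
- pp_beaker: plastic beaker, 69 mm across, 99 high (leave alone); origin at the centre of its foot
- wash_bottle: wash bottle with bent spout, 65 x 102 x 213 mm (leave alone); origin at the centre of its foot
- spanner: open-ended spanner, 146 mm long, 5 thick, lying flat (leave alone); origin at its middle
There are look-alikes about, which are no part of the job. Of the things like the probe, leave any that is blue; of the rest the larger one is meant.

How it is judged:
By the outcome, as a careful person would: the job done as asked, in the order asked, and still so for the second after the job is handed in, with the robot touching nothing.
It also fails if it takes over 72 s, if anything falls off the work surface, if the arm or the gripper's body presses on something with over 40 N, if the wrist force passes 120 N, or if a joint passes its speed limit or range.

## Working session

There is one attempt and no reset: what is moved stays moved. The work goes in short steps, Python scripts to look and compute and a tool call to move; the robot and the scene stay as the last step left them, time stands still between calls to the robot, and variables do not carry over. Pictures are saved under pics/ and viewed, at most 10 in all, crops included, and the job is handed in when it is done.

Besides the shell and the picture viewer there is one more tool, called after ">>>" by a JSON object that holds its "name" and its "arguments", one argument or row to a line. step_arm: Moves the arm, as the interface text tells. Its arguments: {"type":"object","properties":{"dp":{"type":"array"},"spin":{"type":"array"},"claw":{"type":"array"},"squeeze":{"type":"number"}},"required":["dp","spin","claw"]}

```bash
ls; mkdir -p pics; python3 - <<'E'
from workcell import monitor, optics, bot
import cv2
print(monitor.observe())
for n in ["scene","side","wrist"]:
    m=optics.camera_model(n);print(n,m)
    im=optics.snapshot(n);cv2.imwrite(f"pics/{n}0.png",im[:,:,::-1])
E
```

```text
pics
{'time_s': 0.0, 'joint_positions': array([-1.55321211e-01,  2.63533917e-01, -4.89470487e-02,  1.25939782e+00,
        2.02082255e-05,  1.41545772e+00]), 'joint_vel': array([-6.40133531e-04, -3.94964191e-05, -1.17620917e-03,  4.63911533e-06,
        2.69691315e-03, -4.03606797e-04]), 'effort': array([ 6.28219332e-04, -6.37613010e+01,  3.84567368e+01,  1.37825581e-02,
        8.02127857e-07, -5.80562346e-05]), 'tool_pos': array([5.24800026e-01, 1.93084878e-05, 3.03415646e-01]), 'orientation': array([ 7.07100530e-01,  7.07112825e-01, -3.10728568e-04, -4.43260162e-04]), 'force': array([ 0.31548712, -0.13576439, -0.2379653 ]), 'torque': array([ 0.01089137, -0.03920897,  0.00351748]), 'gripper_force': 0.0, 'width': 1.0003294151268336}
scene {'vertical_fov': 46.3921327971788, 'cx': 312.8087693712865, 'cy': 201.05279188714454, 'cam_to_world': array([[-0.53199918, -0.52513253,  0.66423843, -0.6091124 ],
       [-0.8467025 ,  0.33776517, -0.41110774,  0.7633253 ],
       [-0.00847056, -0.78112132, -0.62432181,  1.19100603],
       [ 0.        ,  0.        ,  0.        ,  1.        ]])}
side {'vertical_fov': 44.91318182949847, 'cx': 321.07153783869006, 'cy': 194.46093323521941, 'cam_to_world': array([[-0.87986558, -0.26983688,  0.39118361, -0.0139884 ],
       [-0.47515178,  0.51373776, -0.71435587,  1.04947496],
       [-0.00820623, -0.81440873, -0.58023364,  0.89180223],
       [ 0.        ,  0.        ,  0.        ,  1.        ]])}
wrist {'vertical_fov': 60.5478023942877, 'cx': 320.2344816512254, 'cy': 205.0525746683878, 'hand_eye': array([[-4.05618213e-04, -9.54300201e-01, -2.98849395e-01,
         7.52327115e-02],
       [ 9.99999640e-01, -1.64291378e-04, -8.32642713e-04,
        -1.06754850e-03],
       [ 7.45492730e-04, -2.98849625e-01,  9.54299924e-01,
        -6.96433960e-02],
       [ 0.00000000e+00,  0.00000000e+00,  0.00000000e+00,
         1.00000000e+00]])}
```

View pics/scene0.png

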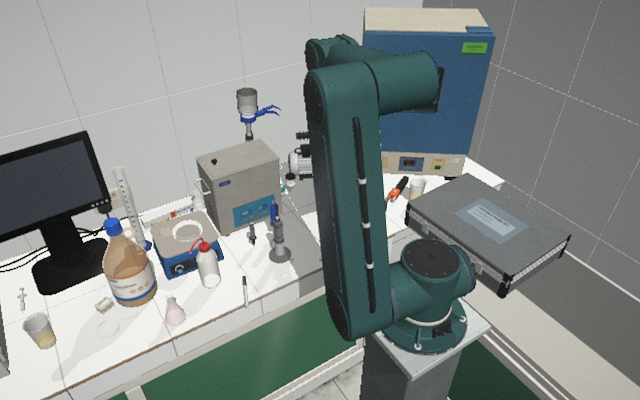

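View pics/side0.png

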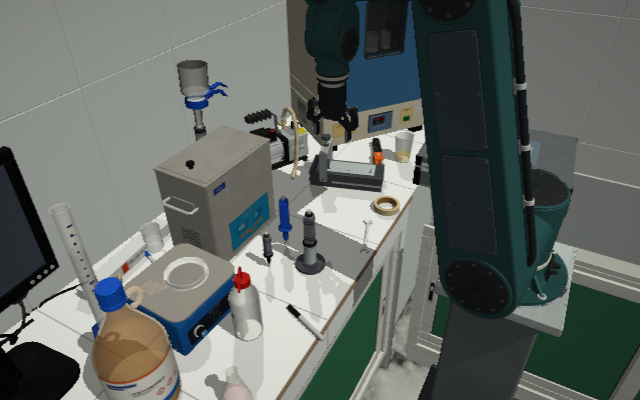

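View pics/wrist0.png

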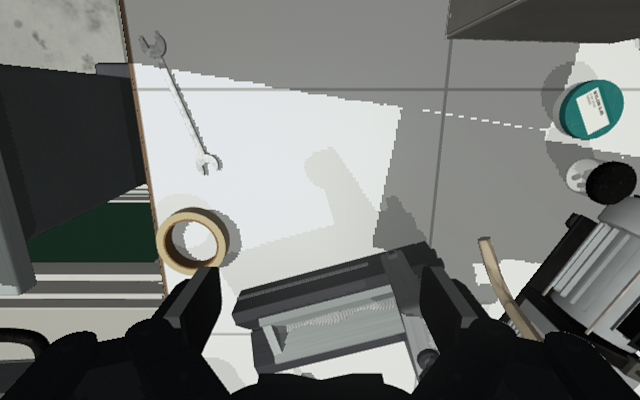

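```bash
cat > h.py <<'E'
from workcell import monitor, optics, bot
import numpy as np, cv2
from scipy.spatial.transform import Rotation as R
def tool():
    s=monitor.observe();T=np.eye(4);T[:3,:3]=R.from_quat(s["orientation"]).as_matrix();T[:3,3]=s["tool_pos"];return T
def snap(name,fn):
    T=tool();im=optics.snapshot(name);cv2.imwrite("pics/"+fn,im[:,:,::-1]);np.save("pics/"+fn+".npy",T);return im
def ray(name,px,T=None):
    m=optics.camera_model(name);f=200/np.tan(np.radians(m["vertical_fov"]/2))
    C=m["cam_to_world"] if name!="wrist" else T@m["hand_eye"]
    d=C[:3,:3]@np.array([(px[0]-m["cx"])/f,(px[1]-m["cy"])/f,1]);return C[:3,3],d/np.linalg.norm(d)
def plane(name,px,z,T=None):
    o,d=ray(name,px,T);return o+d*(z-o[2])/d[2]
def proj(name,p,T=None):
    m=optics.camera_model(name);f=200/np.tan(np.radians(m["vertical_fov"]/2))
    C=m["cam_to_world"] if name!="wrist" else T@m["hand_eye"]
    q=np.linalg.inv(C)@np.append(p,1);return np.array([m["cx"]+f*q[0]/q[2],m["cy"]+f*q[1]/q[2]])
def tri(rs):
    A=0;b=0
    for o,d in rs:
        P=np.eye(3)-np.outer(d,d);A=A+P;b=b+P@o
    x=np.linalg.solve(A,b);return x,[np.linalg.norm((np.eye(3)-np.outer(d,d))@(x-o)) for o,d in rs]
E
python3 - <<'E'
from h import *
np.set_printoptions(precision=4,suppress=True)
T=tool()
for p in [(233,293),(430,243),(262,373)]: print(p,plane("wrist",p,.05,T))
print("tape",plane("wrist",(193,242),.01,T))
# stand top plug
print(tri([ray("scene",(274,206)),ray("side",(308,213))]))
print("foot",plane("side",(310,265),0),plane("scene",(280,254),0))
a=cv2.resize(cv2.imread("pics/side0.png")[180:290,230:360],None,fx=4,fy=4)
b=cv2.resize(cv2.imread("pics/scene0.png")[190:275,225:325],None,fx=2.7,fy=4)
b=np.pad(b,((0,440-b.shape[0]),(0,0),(0,0)))
cv2.imwrite("pics/z1.png",np.hstack([a,b]))
E
```

```text
(233, 293) [ 0.4295 -0.125   0.05  ]
(430, 243) [ 0.6357 -0.0666  0.05  ]
(262, 373) [ 0.4552 -0.2315  0.05  ]
tape [ 0.3769 -0.083   0.01  ]
(array([0.4655, 0.251 , 0.1994]), [np.float64(0.02086085534090831), np.float64(0.020860855340908317)])
foot [0.4607 0.2472 0.    ] [0.4644 0.2395 0.    ]
```

View pics/z1.png

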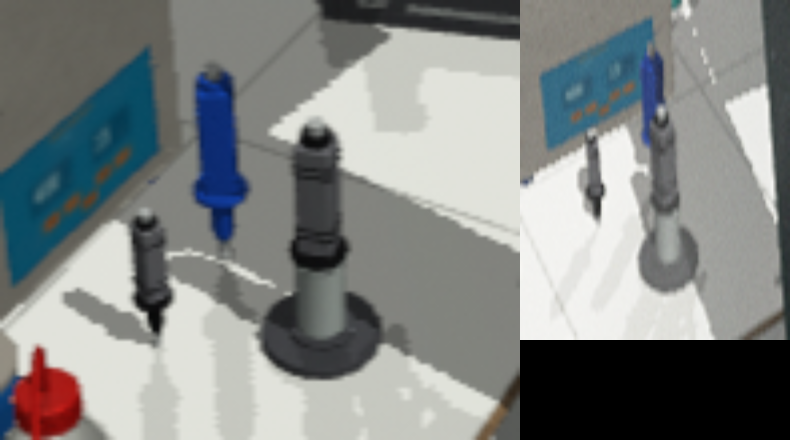

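>>> {"name": "step_arm", "arguments": {
  "dp": [
    [-35,11,0],
    [-70,22,0],
    [-105,33,0],
    [-140,44,0],
    [-140,44,0],
    [-140,44,0],
    [-140,44,0],
    [-140,44,0],
    [-140,44,0],
    [-140,44,0]
  ],
  "spin": [-4,-8,-12,-15.8,-15.8,-15.8,-15.8,-15.8,-15.8,-15.8],
  "claw": [0,0,0,0,0,0,0,0,0,0]
}}

```text
time_s: 0.98
tool_pos: [0.5688, -0.1391, 0.3041]
orientation: [0.603, 0.798, 0.0, 0.0]
force: [-0.3, 0.6, -0.8]
width: 1.0
gripper_force: 0.0
```

```bash
python3 - <<'E'
from h import *
im=snap("wrist","w1.png");cv2.imwrite("pics/w1z.png",cv2.resize(im[:,:,::-1],(800,500),interpolation=cv2.INTER_CUBIC))
E
```

```text
(no output)
```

View pics/w1z.png

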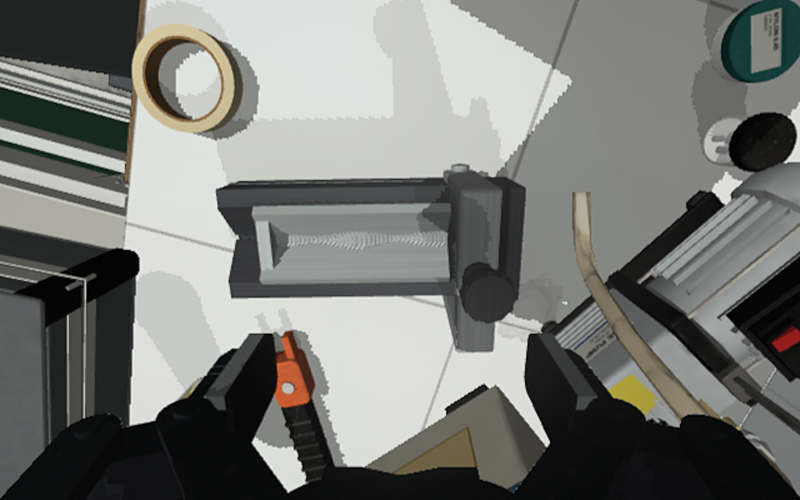

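```bash
python3 - <<'E'
from h import *
np.set_printoptions(precision=4,suppress=True)
T=np.load("pics/w1.png.npy")
P=[plane("wrist",(x/1.25,y/1.25),.05,T) for x,y in [(218,189),(525,187),(231,297),(520,295)]]
for p in P: print(p)
print(np.linalg.norm(P[1]-P[0]),np.linalg.norm(P[3]-P[2]),np.linalg.norm(P[0]-P[2]),np.linalg.norm(P[1]-P[3]))
u=P[1]-P[0]+P[3]-P[2];a=np.arctan2(u[1],u[0]);print(np.degrees(a))
u=np.array([np.cos(a),np.sin(a)]);c=np.mean(P,0)[:2];O=c+0.02*u;print("fixture",O)
for n,q,z in [("plate near top",(254,241),.057),("plateL",(252,207),.057),("plateR",(266,284),.057),("yoke bar near top edge",(447,240),.128),("tape",(187,78),.019)]:
    p=plane("wrist",(q[0]/1.25,q[1]/1.25),z,T)[:2]-O;print(n,p@u,p@[-u[1],u[0]],p+O)
E
```

```text
[ 0.4274 -0.1507  0.05  ]
[ 0.6499 -0.086   0.05  ]
[ 0.4509 -0.2356  0.05  ]
[ 0.6773 -0.1695  0.05  ]
0.23168398917175817 0.23583100346518254 0.08808532087147145 0.08786632444911728
16.237937890694855
fixture [ 0.5706 -0.1548]
plate near top -0.1110288091651444 0.005086611736127422 [ 0.4625 -0.181 ]
plateL -0.10964680757902412 0.03143932824549972 [ 0.4565 -0.1553]
plateR -0.10538268900029593 -0.030208414525633314 [ 0.4778 -0.2133]
yoke bar near top edge 0.02905295342644654 0.024191208645514783 [ 0.5917 -0.1235]
tape -0.16188149884469977 0.12476846937263666 [ 0.3802 -0.0803]
```

```bash
python3 - <<'E'
from h import *
T=np.load("pics/w1.png.npy")
for q in [(408,207),(467,173)]: print(tri([ray("scene",q),ray("wrist",(110,201),T)]))
for z in [0,.05,.08,.12]:print(z,plane("wrist",(110,201),z,T),plane("scene",(408,207),z))
E
```

```text
(array([ 0.36486249, -0.23861522,  0.05761841]), [np.float64(0.02389877472341815), np.float64(0.023898774723418125)])
(array([ 0.32011717, -0.32131484,  0.13768103]), [np.float64(0.1461912170117583), np.float64(0.14619121701175825)])
0 [ 0.34687781 -0.24012286  0.        ] [ 0.41904763 -0.32186016  0.        ]
0.05 [ 0.37363539 -0.21693553  0.05      ] [ 0.37588412 -0.27630265  0.05      ]
0.08 [ 0.38968993 -0.20302314  0.08      ] [ 0.34998601 -0.24896814  0.08      ]
0.12 [ 0.41109599 -0.18447327  0.12      ] [ 0.31545521 -0.21252213  0.12      ]
```

>>> {"name": "step_arm", "arguments": {
  "dp": [
    [-4,-35,0],
    [-8,-70,0],
    [-12,-105,0],
    [-17,-139,0],
    [-17,-139,38],
    [-17,-139,76],
    [-17,-139,114],
    [-17,-139,152],
    [-17,-139,189],
    [-17,-139,189]
  ],
  "spin": [-0.4,-0.4,-0.4,-0.4,-0.4,-0.4,-0.4,-0.4,-0.4,-0.4],
  "claw": [1,1,1,1,1,1,1,1,1,1]
}}

```text
time_s: 1.87
tool_pos: [0.4374, -0.1923, 0.1102]
orientation: [0.6, 0.8, -0.0, -0.004]
force: [-1.5, 1.3, -0.7]
width: 0.001
gripper_force: 0.0
```

```bash
python3 - <<'E'
from h import *
print(tool(),monitor.observe()['force'])
im=snap("wrist","w2.png")
E
```

```text
[[-0.27922756  0.96020367 -0.00639425  0.43743944]
 [ 0.96020708  0.27925681  0.00424229 -0.19232933]
 [ 0.0058591  -0.00495524 -0.99997056  0.11015969]
 [ 0.          0.          0.          1.        ]] [-1.51478879  1.2605509  -0.74790964]
```

View pics/w2.png

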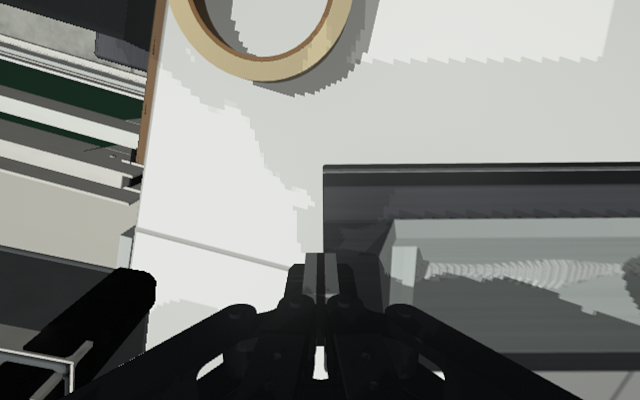

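>>> {"name": "step_arm", "arguments": {
  "dp": [
    [0,7,-3],
    [0,14,-3],
    [0,18,-3],
    [0,22,-3],
    [0,26,-3],
    [0,30,-3],
    [0,34,-3],
    [0,38,-3],
    [0,42,-3],
    [0,45,-3]
  ],
  "spin": [0,0,0,0,0,0,0,0,0,0],
  "claw": [1,1,1,1,1,1,1,1,1,1]
}}

```text
time_s: 2.75
tool_pos: [0.4834, -0.1815, 0.1178]
orientation: [0.6, 0.8, 0.0, -0.0]
force: [-2.3, -1.2, 2.9]
width: 0.0
gripper_force: 1.8
```

>>> {"name": "step_arm", "arguments": {
  "dp": [
    [0,1,0],
    [0,2,0],
    [0,3,0],
    [0,4,0],
    [0,5,0],
    [0,5.5,0],
    [0,6,0],
    [0,6.5,0],
    [0,7,0],
    [0,7,0]
  ],
  "spin": [0,0,0,0,0,0,0,0,0,0],
  "claw": [1,1,1,1,1,1,1,1,1,1]
}}

```text
time_s: 3.58
tool_pos: [0.4899, -0.1796, 0.1178]
orientation: [0.6, 0.8, 0.0, -0.0]
force: [-1.3, 0.6, -0.6]
width: -0.004
gripper_force: 0.7
```

>>> {"name": "step_arm", "arguments": {
  "dp": [
    [0,0.7,0],
    [0,1.4,0],
    [0,2.1,0],
    [0,2.8,0],
    [0,3.5,0],
    [0,4,0],
    [0,4.5,0],
    [0,5,0],
    [0,5,0],
    [0,5,0]
  ],
  "spin": [0,0,0,0,0,0,0,0,0,0],
  "claw": [1,1,1,1,1,1,1,1,1,1]
}}

```text
time_s: 4.42
tool_pos: [0.4947, -0.1784, 0.1179]
orientation: [0.6, 0.8, -0.0, 0.0]
force: [-1.8, 1.0, -1.3]
width: 0.001
gripper_force: 0.6
```

```bash
python3 - <<'E'
from h import *
print(tool()[:3,3],monitor.observe()['force'])
im=snap("wrist","w3.png")
E
```

```text
[ 0.49474894 -0.17837037  0.11791464] [-1.77193533  0.97391017 -1.28336705]
```

View pics/w3.png

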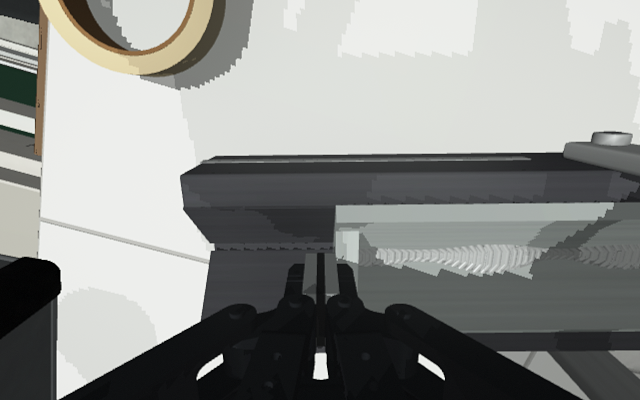

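>>> {"name": "step_arm", "arguments": {
  "dp": [
    [0,0.5,0],
    [0,1,0],
    [0,1.5,0],
    [0,2,0],
    [0,2.5,0],
    [0,3,0],
    [0,3.3,0],
    [0,3.6,0],
    [0,4,0],
    [0,4,0]
  ],
  "spin": [0,0,0,0,0,0,0,0,0,0],
  "claw": [1,1,1,1,1,1,1,1,1,1]
}}

```text
time_s: 5.3
tool_pos: [0.4986, -0.1772, 0.1179]
orientation: [0.6, 0.8, 0.0, 0.0]
force: [-1.6, -1.3, -1.0]
width: 0.004
gripper_force: 0.8
```

>>> {"name": "step_arm", "arguments": {
  "dp": [
    [0,0.5,0],
    [0,1,0],
    [0,1.5,0],
    [0,2,0],
    [0,2.5,0],
    [0,3,0],
    [0,3.3,0],
    [0,3.6,0],
    [0,4,0],
    [0,4,0]
  ],
  "spin": [0,0,0,0,0,0,0,0,0,0],
  "claw": [1,1,1,1,1,1,1,1,1,1]
}}

```text
time_s: 6.13
tool_pos: [0.5005, -0.1765, 0.1178]
orientation: [0.601, 0.799, -0.002, -0.001]
force: [-15.5, -8.1, 8.1]
width: 0.001
gripper_force: 8.8
```

```bash
python3 - <<'E'
from h import *
T=np.load("pics/w3.png.npy")
O=np.array([.564,-.1568]);a=np.radians(16.24);u=np.array([np.cos(a),np.sin(a)]);v=np.array([-u[1],u[0]])
def f(p):return (p[:2]-O)@u,(p[:2]-O)@v
print("edge",f(plane("wrist",(336,205),.057,T)),"corner",f(plane("wrist",(182,176),.05,T)),f(T[:3,3]),"now",f(tool()[:3,3]),monitor.observe()['force'])
E
```

```text
edge (np.float64(-0.06764438142173566), np.float64(0.0333835852315353)) corner (np.float64(-0.1305879510178957), np.float64(0.04370319353898107)) (np.float64(-0.07252024889011907), np.float64(-0.0013428328959770466)) now (np.float64(-0.06643504890032993), np.float64(-0.0011754565295459655)) [-15.54286089  -8.12347885   8.1054918 ]
```

>>> {"name": "step_arm", "arguments": {
  "dp": [
    [0,-4,0],
    [0,-5,-20],
    [0,-5,-60],
    [0,-5,-100],
    [20,0,-135],
    [50,5,-160],
    [85,10,-180],
    [120,15,-195],
    [155,20,-210],
    [195,25,-220]
  ],
  "spin": [0,0,0,0,0,3,6,9,12,16],
  "claw": [1,1,1,1,0.5,0,0,0,0,0]
}}

```text
time_s: 6.97
tool_pos: [0.4719, 0.0194, 0.3395]
orientation: [0.707, 0.707, 0.001, 0.001]
force: [1.5, 0.1, -0.4]
width: 0.846
gripper_force: 0.0
```

>>> {"name": "step_arm", "arguments": {
  "dp": [
    [40,0,0],
    [80,0,0],
    [120,0,0],
    [160,0,0],
    [183,-10,0],
    [183,-22,0],
    [183,-22,0],
    [183,-22,0],
    [183,-22,0],
    [183,-22,0]
  ],
  "spin": [0,0,0,0,0,0,0,0,0,0],
  "claw": [0,0,0,0,0,0,0,0,0,0]
}}

```text
time_s: 7.8
tool_pos: [0.4499, 0.2005, 0.3379]
orientation: [0.706, 0.708, 0.0, 0.0]
force: [-0.2, 0.1, -0.0]
width: 1.002
gripper_force: 0.0
```

```bash
python3 - <<'E'
from h import *
print(tool()[:3,3],monitor.observe()['force'],monitor.observe()['joint_positions'])
im=snap("wrist","w4.png");im=snap("side","s4.png")
E
```

```text
[0.44991063 0.20049825 0.33789605] [-0.20461939  0.05521964 -0.02421916] [ 2.53591846e-01  1.98470368e-01 -4.41081599e-02  1.32789317e+00
  5.21184059e-05  1.82207814e+00]
```

View pics/w4.png

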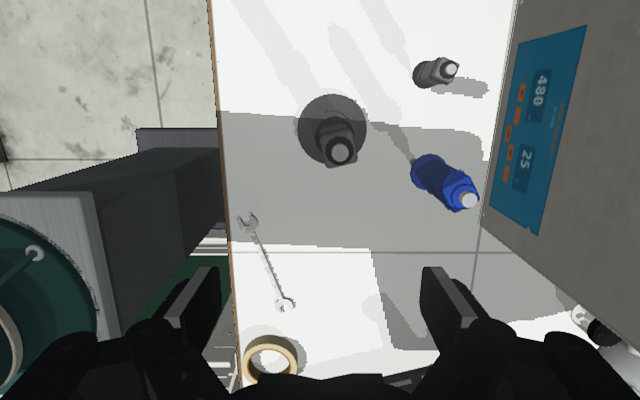

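```bash
python3 - <<'E'
from h import *
T=np.load("pics/w4.png.npy")
print(plane("wrist",(340.5,150),.179,T),plane("wrist",(332,130.5),.003,T))
im=cv2.imread("pics/w4.png")[85:185,280:390]
g=cv2.convertScaleAbs(im,alpha=2,beta=10)
cv2.imwrite("pics/z4.png",cv2.resize(g,None,fx=5.5,fy=5.5,interpolation=cv2.INTER_CUBIC))
E
```

```text
[0.46209362 0.24259947 0.179     ] [0.462163   0.23960785 0.003     ]
```

View pics/z4.png

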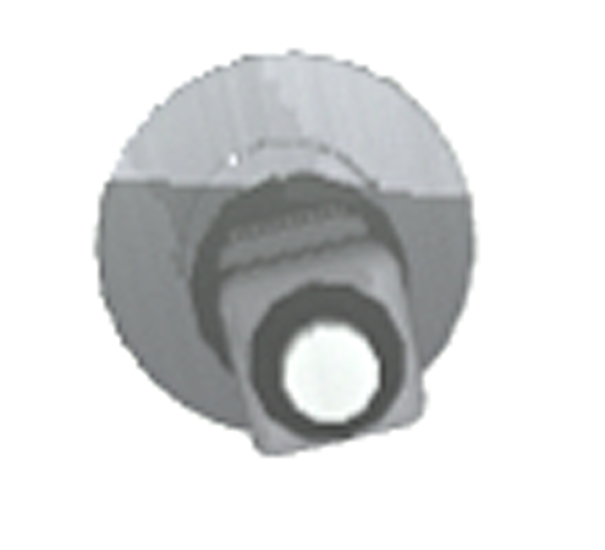

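>>> {"name": "step_arm", "arguments": {
  "dp": [
    [20,6,0],
    [41,12,0],
    [41,12,20],
    [41,12,50],
    [41,12,80],
    [41,12,110],
    [41,12,135],
    [41,12,154],
    [41,12,154],
    [41,12,154]
  ],
  "spin": [-7,-14,-14,-14,-14,-14,-14,-14,-14,-14],
  "claw": [0.35,0.35,0.35,0.35,0.35,0.35,0.35,0.35,0.35,0.35],
  "squeeze": 40
}}

```text
time_s: 8.73
tool_pos: [0.4612, 0.2417, 0.1838]
orientation: [0.615, 0.789, -0.001, -0.0]
force: [-0.2, 0.0, 0.5]
width: 0.649
gripper_force: 0.0
```

>>> {"name": "step_arm", "arguments": {
  "dp": [
    [0,0,0],
    [0,0,0],
    [0,0,0],
    [0,0,0],
    [0,0,0],
    [0,0,0],
    [0,0,0],
    [0,0,0],
    [0,0,0],
    [0,0,0]
  ],
  "spin": [0,0,0,0,0,0,0,0,0,0],
  "claw": [1,1,1,1,1,1,1,1,1,1],
  "squeeze": 40
}}

```text
time_s: 9.57
tool_pos: [0.4617, 0.2423, 0.1851]
orientation: [0.614, 0.789, 0.001, 0.001]
force: [-0.2, -1.2, 7.5]
width: 0.277
gripper_force: 41.8
```

```bash
python3 - <<'E'
from h import *
s=monitor.observe();print(s['tool_pos'],s['force'],s['torque'],s['width']*85,s['gripper_force'])
E
```

```text
[0.46172188 0.24228    0.18513623] [-0.22361626 -1.2143054   7.54078015] [-0.14293674  0.18570853  0.02403477] 23.55322836726784 41.84401452541351
```

>>> {"name": "step_arm", "arguments": {
  "dp": [
    [0,0,-20],
    [0,0,-50],
    [0,0,-85],
    [0,0,-110],
    [-20,-3,-112],
    [-55,-7,-112],
    [-93,-12,-112],
    [-132,-16,-112],
    [-171,-21,-112],
    [-210,-25,-112]
  ],
  "spin": [0,0,0,0,0,0,0,0,0,-2],
  "claw": [1,1,1,1,1,1,1,1,1,1]
}}

```text
time_s: 10.4
tool_pos: [0.4881, 0.0307, 0.2966]
orientation: [0.6, 0.8, 0.0, 0.0]
force: [1.0, -0.5, -1.3]
width: 0.278
gripper_force: 40.9
```

>>> {"name": "step_arm", "arguments": {
  "dp": [
    [-30,-4,0],
    [-65,-8,0],
    [-100,-12,0],
    [-130,-15,0],
    [-132,-15,20],
    [-132,-15,50],
    [-132,-15,80],
    [-132,-15,100],
    [-132,-15,111],
    [-132,-15,111]
  ],
  "spin": [0,0,0,0,0,0,0,0,0,0],
  "claw": [1,1,1,1,1,1,1,1,1,1]
}}

```text
time_s: 11.23
tool_pos: [0.5099, -0.0983, 0.1832]
orientation: [0.6, 0.8, -0.0, -0.001]
force: [-0.9, -0.2, -2.4]
width: 0.274
gripper_force: 40.7
```

```bash
cat >> h.py <<'E'
O=np.array([.564,-.1568]);a=np.radians(16.24);u=np.array([np.cos(a),np.sin(a)]);v=np.array([-u[1],u[0]])
def f(p):return np.array([(p[:2]-O)@u,(p[:2]-O)@v])
def st():
    s=monitor.observe();R_=tool();print("t",s['time_s'],"fix xy",(f(s['tool_pos'])*1e3).round(1),"z",round(s['tool_pos'][2]*1e3,1),"ytool ang",np.degrees(np.arctan2(R_[1,1],R_[0,1])).round(1),"F",s['force'].round(2),"M",s['torque'].round(2),"w",(s['width']*85).round(1),"gf",round(s['gripper_force'],1),"q6",np.degrees(s['joint_positions'][5]).round(0))
E
python3 - <<'E'
from h import *
st()
snap("side","s5.png"); snap("wrist","w5.png")
a=cv2.imread("pics/side5.png") if 0 else cv2.imread("pics/s5.png")[60:230,270:430]
b=cv2.resize(cv2.imread("pics/w5.png"),(440,275));a=cv2.resize(a,(350,372));a=a
o=np.zeros((372,790,3),np.uint8);o[:372,:350]=a;o[:275,350:]=b;cv2.imwrite("pics/z5.png",o)
E
```

```text
Traceback (most recent call last):
  File "h.py", line 26, in st
    s=monitor.observe();R_=tool();print("t",s['time_s'],"fix xy",(f(s['tool_pos'])*1e3).round(1),"z",round(s['tool_pos'][2]*1e3,1),"ytool ang",np.degrees(np.arctan2(R_[1,1],R_[0,1])).round(1),"F",s['force'].round(2),"M",s['torque'].round(2),"w",(s['width']*85).round(1),"gf",round(s['gripper_force'],1),"q6",np.degrees(s['joint_positions'][5]).round(0))
                                                                                                                                                                                                                                                     ^^^^^^^^^^^^^^^^^^^^^
AttributeError: 'float' object has no attribute 'round'
```

```bash
sed -i "s/(s\['width'\]\*85).round(1)/round(s['width']*85,1)/" h.py; python3 - <<'E'
from h import *
st()
E
```

```text
t 11.2333 fix xy [-35.6  71.3] z 183.2 ytool ang 16.2 F [-0.87 -0.24 -2.41] M [ 0.02  0.03 -0.03] w 23.3 gf 40.7 q6 54.0
```

>>> {"name": "step_arm", "arguments": {
  "dp": [
    [-5,0,0],
    [-10,0,1],
    [-14,0,1],
    [-18,0,1],
    [-21,0,1],
    [-24,0,1],
    [-27,0,1],
    [-30,0,1],
    [-32,0,1],
    [-32,0,1]
  ],
  "spin": [0,0,0,0,0,0,0,0,0,0],
  "claw": [1,1,1,1,1,1,1,1,1,1],
  "squeeze": 20
}}

```text
time_s: 12.07
tool_pos: [0.5198, -0.1293, 0.1841]
orientation: [0.6, 0.8, 0.001, -0.0]
force: [0.1, 5.2, -0.4]
width: 0.278
gripper_force: 40.7
```

```bash
python3 - <<'E'
from h import *
st()
E
```

```text
t 12.0667 fix xy [-34.7  38.7] z 184.1 ytool ang 16.2 F [ 0.12  5.17 -0.39] M [ 1.25  0.06 -0.03] w 23.6 gf 40.7 q6 51.0
```

>>> {"name": "step_arm", "arguments": {
  "dp": [
    [-4,0,1],
    [-8,0,2],
    [-13,0,4],
    [-17,0,5],
    [-21,0,6],
    [-26,0,8],
    [-30,0,10],
    [-34,0,12.5],
    [-38,0,15],
    [-38,0,15]
  ],
  "spin": [0,0,0,0,0,0,0,0,0,0],
  "claw": [1,1,1,1,1,1,1,1,1,1]
}}

```text
time_s: 12.9
tool_pos: [0.5306, -0.1665, 0.1685]
orientation: [0.601, 0.8, -0.0, 0.0]
force: [-0.0, 1.8, 1.0]
width: 0.278
gripper_force: 40.5
```

```bash
python3 - <<'E'
from h import *
st()
E
```

```text
t 12.9 fix xy [-34.8   0. ] z 168.5 ytool ang 16.2 F [-0.02  1.8   0.99] M [ 0.54  0.04 -0.03] w 23.6 gf 40.5 q6 48.0
```

>>> {"name": "step_arm", "arguments": {
  "dp": [
    [0,0,-10],
    [0,-10,-30],
    [0,-25,-55],
    [0,-40,-75],
    [0,-45,-80],
    [0,-45,-80],
    [0,-45,-80],
    [0,-45,-80],
    [0,-45,-80],
    [0,-45,-80]
  ],
  "spin": [0,0,6,12,18,24,30,36,42,48],
  "claw": [1,1,1,1,1,1,1,1,1,1],
  "squeeze": 120
}}

```text
time_s: 13.73
tool_pos: [0.4872, -0.1785, 0.2497]
orientation: [0.875, 0.484, -0.0, 0.001]
force: [-0.3, -0.7, -1.9]
width: 0.267
gripper_force: 117.4
```

>>> {"name": "step_arm", "arguments": {
  "dp": [
    [0,0,0],
    [0,0,0],
    [0,0,0],
    [0,0,0],
    [0,0,0],
    [0,0,0],
    [0,0,0],
    [0,0,0],
    [0,0,0],
    [0,0,0]
  ],
  "spin": [6,12,18,24,30,36,42,42,42,42],
  "claw": [1,1,1,1,1,1,1,1,1,1],
  "squeeze": 120
}}

```text
time_s: 14.57
tool_pos: [0.4872, -0.1784, 0.2492]
orientation: [0.99, 0.143, 0.0, 0.0]
force: [0.1, -0.3, -1.5]
width: 0.265
gripper_force: 117.4
```

```bash
python3 - <<'E'
from h import *
st()
snap("side","s6.png");snap("wrist","w6.png");snap("scene","c6.png")
T=tool();g=T[:3,3]+T[:3,2]*.054
th=np.radians(40)
for t in [30,40,50]:
    th=np.radians(t);tip=g+.115*np.array([*(u*np.sin(th)),-np.cos(th)])
    print(t,tip,[ (n,proj(n,g,T).round(),proj(n,tip,T).round()) for n in ("side","wrist","scene")])
a=cv2.resize(cv2.imread("pics/s6.png")[60:230,270:430],(400,425))
b=cv2.resize(cv2.imread("pics/w6.png"),(400,250))
o=np.zeros((425,800,3),np.uint8);o[:,:400]=a;o[:250,400:]=b;cv2.imwrite("pics/z6.png",o)
E
```

```text
t 14.5667 fix xy [-79.8   0.8] z 249.2 ytool ang -73.6 F [ 0.07 -0.27 -1.46] M [ 0.02  0.01 -0.  ] w 22.5 gf 117.4 q6 134.0
30 [ 0.54233039 -0.16227593  0.09539349] [('side', array([370., 129.]), array([350., 156.])), ('wrist', array([318., 289.]), array([319., 126.])), ('scene', array([373., 170.]), array([359., 185.]))]
40 [ 0.55809577 -0.15768373  0.1068913 ] [('side', array([370., 129.]), array([345., 152.])), ('wrist', array([318., 289.]), array([319.,  99.])), ('scene', array([373., 170.]), array([356., 181.]))]
50 [ 0.57170472 -0.15371966  0.12106584] [('side', array([370., 129.]), array([341., 148.])), ('wrist', array([318., 289.]), array([319.,  72.])), ('scene', array([373., 170.]), array([353., 177.]))]
```

View pics/z6.png

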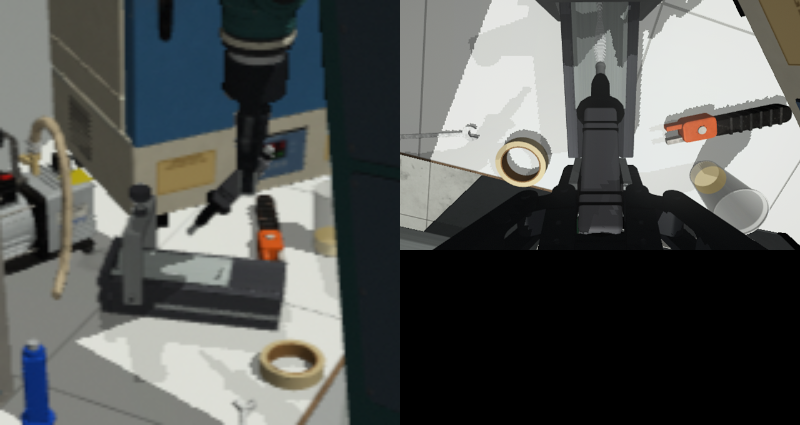

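```bash
python3 - <<'E'
from h import *
im=cv2.imread("pics/w6.png",0).astype(int);T=np.load("pics/w6.png.npy")
for r in [20,45,70,130,180]:
    x=im[r,255:395]; e=np.abs(np.diff(x)); k=[(255+i,x[i],x[i+1]) for i in np.where(e>14)[0]];print(r,k)
for n,p,z in [("L",45,.05),("R",-45,.05),("tL",37,.057),("tR",-37,.057)]:
    for x in [-.12,-.04,0.0]:
        q=np.array([*(O+u*x+v*p/1e3),z]);print(n,x,proj("wrist",q,T).round(1))
E
```

```text
20 [(np.int64(255), np.int64(62), np.int64(44)), (np.int64(273), np.int64(50), np.int64(74)), (np.int64(298), np.int64(102), np.int64(79)), (np.int64(299), np.int64(79), np.int64(94)), (np.int64(302), np.int64(99), np.int64(72)), (np.int64(306), np.int64(91), np.int64(75)), (np.int64(356), np.int64(85), np.int64(111)), (np.int64(363), np.int64(104), np.int64(66)), (np.int64(364), np.int64(66), np.int64(44))]
45 [(np.int64(256), np.int64(204), np.int64(145)), (np.int64(257), np.int64(145), np.int64(38)), (np.int64(274), np.int64(50), np.int64(70)), (np.int64(356), np.int64(79), np.int64(94)), (np.int64(363), np.int64(101), np.int64(76)), (np.int64(364), np.int64(76), np.int64(47)), (np.int64(380), np.int64(51), np.int64(70)), (np.int64(381), np.int64(70), np.int64(126)), (np.int64(382), np.int64(126), np.int64(147))]
70 [(np.int64(257), np.int64(213), np.int64(195)), (np.int64(258), np.int64(195), np.int64(51)), (np.int64(275), np.int64(55), np.int64(72)), (np.int64(311), np.int64(116), np.int64(148)), (np.int64(314), np.int64(149), np.int64(179)), (np.int64(327), np.int64(189), np.in
[... 1102 characters left out ...]
int64(205), np.int64(122)), (np.int64(265), np.int64(122), np.int64(84)), (np.int64(282), np.int64(71), np.int64(29)), (np.int64(346), np.int64(51), np.int64(27)), (np.int64(358), np.int64(38), np.int64(65)), (np.int64(359), np.int64(65), np.int64(87)), (np.int64(375), np.int64(77), np.int64(105)), (np.int64(376), np.int64(105), np.int64(150)), (np.int64(382), np.int64(143), np.int64(177)), (np.int64(383), np.int64(177), np.int64(237))]
L -0.12 [267.1 239.6]
L -0.04 [262.5 144.8]
L 0.0 [259.9  90.7]
R -0.12 [373.1 239.8]
R -0.04 [378. 145.]
R 0.0 [380.8  90.9]
tL -0.12 [275.5 243. ]
tL -0.04 [271.6 146. ]
tL 0.0 [269.3  90.5]
tR -0.12 [364.7 243.1]
tR -0.04 [369.  146.2]
tR 0.0 [371.4  90.7]
```

>>> {"name": "step_arm", "arguments": {
  "dp": [
    [-5,0,10],
    [-10,0,25],
    [-15,-0.3,40],
    [-15,-0.3,52],
    [-15,-0.3,60],
    [-15,-0.3,62],
    [-15,-0.3,62],
    [-15,-0.3,62],
    [-15,-0.3,62],
    [-15,-0.3,62]
  ],
  "spin": [0,0,0,0,0,0,0,0,0,0],
  "claw": [1,1,1,1,1,1,1,1,1,1],
  "squeeze": 120
}}

```text
time_s: 15.55
tool_pos: [0.473, -0.1823, 0.1874]
orientation: [0.99, 0.141, 0.0, 0.0]
force: [0.7, 0.2, -0.9]
width: 0.267
gripper_force: 117.5
```

```bash
cat > fz.py <<'E'
from h import *
F=[];Z=[]
for i in range(4):
    s=monitor.observe();F.append(s['force']);Z.append(s['tool_pos']);optics.snapshot("side")
F=np.array(F);p=np.mean(Z,0);print("t",round(s['time_s'],2),"fix",(f(p)*1e3).round(1),"z",(p[2]*1e3).round(2),"Fu,Fv,Fz",(F[:,:2]@u).mean().round(2),(F[:,:2]@v).mean().round(2),F[:,2].mean().round(2),"sd",F[:,2].std().round(2))
E
python3 fz.py
```

```text
t 15.7 fix [-94.6   1. ] z 187.31 Fu,Fv,Fz -0.1 -0.03 -1.47 sd 0.4
```

>>> {"name": "step_arm", "arguments": {
  "dp": [
    [0,0,2],
    [0,0,3.5],
    [0,0,5],
    [0,0,6],
    [0,0,6.5],
    [0,0,7],
    [0,0,7.3],
    [0,0,7.3],
    [0,0,7.3],
    [0,0,7.3]
  ],
  "spin": [0,0,0,0,0,0,0,0,0,0],
  "claw": [1,1,1,1,1,1,1,1,1,1]
}}

```text
time_s: 16.58
tool_pos: [0.4727, -0.1822, 0.1797]
orientation: [0.99, 0.141, 0.0, 0.0]
force: [0.8, 0.4, 0.5]
width: 0.267
gripper_force: 117.7
```

```bash
python3 fz.py
```

```text
t 16.73 fix [-94.7   1.1] z 179.65 Fu,Fv,Fz 0.73 0.84 0.53 sd 0.37
```

>>> {"name": "step_arm", "arguments": {
  "dp": [
    [0,0,0.5],
    [0,-0.3,1],
    [0,-0.5,1.5],
    [0,-0.5,2],
    [0,-0.5,2.5],
    [0,-0.5,2.5],
    [0,-0.5,2.5],
    [0,-0.5,2.5],
    [0,-0.5,2.5],
    [0,-0.5,2.5]
  ],
  "spin": [0,0,0,0,0,0,0,0,0,0],
  "claw": [1,1,1,1,1,1,1,1,1,1]
}}

```text
time_s: 17.62
tool_pos: [0.4726, -0.1818, 0.1771]
orientation: [0.99, 0.141, 0.0, 0.0]
force: [2.4, -0.2, 3.6]
width: 0.266
gripper_force: 117.9
```

```bash
cat >> fz.py <<'E'
dz=F[:,2].mean()+1.47;du=(F[:,:2]@u).mean()+.1;A=dz*.766-du*.643;print("A",A.round(2),"c",((A-1.2)/.3).round(1))
E
python3 fz.py
```

```text
t 17.77 fix [-94.8   1.6] z 177.1 Fu,Fv,Fz 2.33 -0.36 3.34 sd 0.61
A 2.12 c 3.1
```

>>> {"name": "step_arm", "arguments": {
  "dp": [
    [0.4,0,0],
    [1,0,0],
    [1.7,0,0],
    [2.4,0,0],
    [3.1,0,0],
    [3.8,0,0],
    [4.4,0,0],
    [5,0,0],
    [5,0,0],
    [5,0,0]
  ],
  "spin": [0,0,0,0,0,0,0,0,0,0],
  "claw": [1,1,1,1,1,1,1,1,1,1]
}}

```text
time_s: 18.65
tool_pos: [0.4774, -0.1803, 0.1771]
orientation: [0.99, 0.141, 0.0, -0.0]
force: [0.0, 0.9, 2.1]
width: 0.265
gripper_force: 117.8
```

```bash
cat >> fz.py <<'E'
c=(A-1.2)/.3;print("H",(p[2]*1e3+.766*c).round(2),"ztarget",(p[2]*1e3+.766*c-2.7).round(2))
E
python3 fz.py
```

```text
t 18.8 fix [-89.8   1.7] z 177.09 Fu,Fv,Fz 0.15 0.51 2.18 sd 0.32
A 2.63 c 4.8
H 180.74 ztarget 178.04
```

>>> {"name": "step_arm", "arguments": {
  "dp": [
    [0.8,0,-0.2],
    [1.6,0,-0.4],
    [2.4,0,-0.6],
    [3.2,0,-0.8],
    [4,0,-0.9],
    [4.8,0,-1],
    [5.4,0,-1],
    [6,0,-1],
    [6,0,-1],
    [6,0,-1]
  ],
  "spin": [0,0,0,0,0,0,0,0,0,0],
  "claw": [1,1,1,1,1,1,1,1,1,1]
}}

```text
time_s: 19.68
tool_pos: [0.4832, -0.1787, 0.1781]
orientation: [0.99, 0.141, 0.0, -0.0]
force: [-0.3, -0.8, 0.8]
width: 0.267
gripper_force: 117.8
```

```bash
python3 fz.py
```

```text
t 19.83 fix [-83.8   1.6] z 178.1 Fu,Fv,Fz -0.33 0.38 0.67 sd 0.41
A 1.79 c 2.0
H 179.61 ztarget 176.91
```

>>> {"name": "step_arm", "arguments": {
  "dp": [
    [0.8,0,0.1],
    [1.6,0,0.3],
    [2.4,0,0.5],
    [3.2,0,0.7],
    [4,0,0.7],
    [4.8,0,0.7],
    [5.4,0,0.7],
    [6,0,0.7],
    [6,0,0.7],
    [6,0,0.7]
  ],
  "spin": [0,0,0,0,0,0,0,0,0,0],
  "claw": [1,1,1,1,1,1,1,1,1,1]
}}

```text
time_s: 20.72
tool_pos: [0.4889, -0.177, 0.1774]
orientation: [0.99, 0.141, 0.0, 0.0]
force: [-0.5, 0.2, 1.1]
width: 0.268
gripper_force: 117.8
```

```bash
python3 fz.py
```

```text
t 20.87 fix [-77.8   1.6] z 177.41 Fu,Fv,Fz -0.51 0.28 1.09 sd 0.27
A 2.23 c 3.4
H 180.03 ztarget 177.33
```

>>> {"name": "step_arm", "arguments": {
  "dp": [
    [0.8,0,0],
    [1.6,0,0],
    [2.4,0,0],
    [3.2,0,0],
    [4,0,0],
    [4.8,0,0],
    [5.6,0,0],
    [6.4,0,0],
    [7,0,0],
    [7,0,0]
  ],
  "spin": [0,0,0,0,0,0,0,0,0,0],
  "claw": [1,1,1,1,1,1,1,1,1,1]
}}

```text
time_s: 21.75
tool_pos: [0.4957, -0.175, 0.1774]
orientation: [0.99, 0.141, 0.0, 0.0]
force: [-1.7, -0.6, 0.8]
width: 0.264
gripper_force: 117.8
```

```bash
sed -i 's/range(4)/range(6)/' fz.py; python3 fz.py
```

```text
t 22.0 fix [-70.7   1.6] z 177.42 Fu,Fv,Fz -0.86 0.15 1.21 sd 0.97
A 2.54 c 4.5
H 180.84 ztarget 178.14
```

>>> {"name": "step_arm", "arguments": {
  "dp": [
    [0.8,0,-0.3],
    [1.6,0,-0.6],
    [2.4,0,-0.8],
    [3.2,0,-1],
    [4,0,-1.1],
    [4.8,0,-1.2],
    [5.4,0,-1.3],
    [6,0,-1.4],
    [6,0,-1.4],
    [6,0,-1.4]
  ],
  "spin": [0,0,0,0,0,0,0,0,0,0],
  "claw": [1,1,1,1,1,1,1,1,1,1]
}}

```text
time_s: 22.88
tool_pos: [0.5014, -0.1733, 0.1788]
orientation: [0.99, 0.141, 0.0, -0.0]
force: [-1.1, -0.8, 0.6]
width: 0.264
gripper_force: 117.8
```

```bash
python3 fz.py
```

```text
t 23.13 fix [-64.7   1.6] z 178.82 Fu,Fv,Fz -0.98 0.52 1.36 sd 0.55
A 2.73 c 5.1
H 182.74 ztarget 180.04
```

>>> {"name": "step_arm", "arguments": {
  "dp": [
    [0.5,0,-0.6],
    [1.2,0,-1],
    [2,0,-1.3],
    [2.8,0,-1.6],
    [3.6,0,-1.8],
    [4.2,0,-2],
    [4.8,0,-2.2],
    [5.4,0,-2.3],
    [5.4,0,-2.3],
    [5.4,0,-2.3]
  ],
  "spin": [0,0,0,0,0,0,0,0,0,0],
  "claw": [1,1,1,1,1,1,1,1,1,1]
}}

```text
time_s: 24.02
tool_pos: [0.5066, -0.1718, 0.1811]
orientation: [0.99, 0.141, 0.0, -0.0]
force: [-0.5, -0.2, 0.5]
width: 0.263
gripper_force: 117.8
```

```bash
python3 fz.py
```

```text
t 24.27 fix [-59.4   1.6] z 181.1 Fu,Fv,Fz -0.49 -0.03 1.36 sd 0.56
A 2.42 c 4.1
H 184.21 ztarget 181.51
```

>>> {"name": "step_arm", "arguments": {
  "dp": [
    [0.7,0,-0.3],
    [1.4,0,-0.5],
    [2.2,0,-0.7],
    [3,0,-0.8],
    [3.8,0,-0.9],
    [4.6,0,-1],
    [5.3,0,-1.1],
    [6,0,-1.2],
    [6,0,-1.2],
    [6,0,-1.2]
  ],
  "spin": [0,0,0,0,0,0,0,0,0,0],
  "claw": [1,1,1,1,1,1,1,1,1,1]
}}

```text
time_s: 25.15
tool_pos: [0.5124, -0.1702, 0.1823]
orientation: [0.99, 0.141, 0.0, 0.0]
force: [-1.5, -0.0, 2.2]
width: 0.264
gripper_force: 117.8
```

```bash
python3 fz.py
```

```text
t 25.4 fix [-53.3   1.6] z 182.32 Fu,Fv,Fz -0.07 0.2 1.28 sd 0.6
A 2.09 c 3.0
H 184.58 ztarget 181.88
```

>>> {"name": "step_arm", "arguments": {
  "dp": [
    [0.7,0,0.1],
    [1.4,0,0.2],
    [2.2,0,0.3],
    [3,0,0.4],
    [3.8,0,0.5],
    [4.6,0,0.6],
    [5.3,0,0.6],
    [6,0,0.7],
    [6,0,0.7],
    [6,0,0.7]
  ],
  "spin": [0,0,0,0,0,0,0,0,0,0],
  "claw": [1,1,1,1,1,1,1,1,1,1]
}}

```text
time_s: 26.28
tool_pos: [0.5181, -0.1685, 0.1816]
orientation: [0.99, 0.141, 0.0, 0.0]
force: [-1.1, 0.4, 1.0]
width: 0.267
gripper_force: 117.8
```

```bash
python3 fz.py
```

```text
t 26.53 fix [-47.3   1.6] z 181.63 Fu,Fv,Fz -0.45 0.32 0.98 sd 0.18
A 2.1 c 3.0
H 183.92 ztarget 181.22
```

>>> {"name": "step_arm", "arguments": {
  "dp": [
    [0.7,0,0.2],
    [1.4,0,0.4],
    [2.2,0,0.6],
    [3,0,0.8],
    [3.8,0,1],
    [4.6,0,1.2],
    [5.3,0,1.3],
    [6,0,1.4],
    [6,0,1.4],
    [6,0,1.4]
  ],
  "spin": [0,0,0,0,0,0,0,0,0,0],
  "claw": [1,1,1,1,1,1,1,1,1,1]
}}

```text
time_s: 27.42
tool_pos: [0.5239, -0.1668, 0.1802]
orientation: [0.99, 0.141, 0.0, -0.0]
force: [0.3, 0.2, 0.5]
width: 0.262
gripper_force: 117.8
```

```bash
python3 fz.py
```

```text
t 27.67 fix [-41.3   1.6] z 180.23 Fu,Fv,Fz 0.67 0.15 1.59 sd 0.64
A 1.85 c 2.2
H 181.9 ztarget 179.2
```

>>> {"name": "step_arm", "arguments": {
  "dp": [
    [0.5,0,0.4],
    [1.2,0,0.8],
    [2,0,1.1],
    [2.8,0,1.4],
    [3.6,0,1.7],
    [4.4,0,1.9],
    [5.2,0,2.1],
    [6,0,2.3],
    [6,0,2.3],
    [6,0,2.3]
  ],
  "spin": [0,0,0,0,0,0,0,0,0,0],
  "claw": [1,1,1,1,1,1,1,1,1,1]
}}

```text
time_s: 28.55
tool_pos: [0.5297, -0.1651, 0.1779]
orientation: [0.99, 0.141, 0.0, 0.0]
force: [0.3, -0.2, 2.7]
width: 0.265
gripper_force: 117.8
```

```bash
python3 fz.py
```

```text
t 28.8 fix [-35.3   1.6] z 177.94 Fu,Fv,Fz 0.56 -0.03 2.33 sd 0.55
A 2.49 c 4.3
H 181.24 ztarget 178.54
```

>>> {"name": "step_arm", "arguments": {
  "dp": [
    [0.7,0,0],
    [1.4,0,0],
    [2.2,0,0.1],
    [3,0,0.2],
    [3.8,0,0.2],
    [4.6,0,0.3],
    [5.3,0,0.3],
    [6,0,0.3],
    [6,0,0.3],
    [6,0,0.3]
  ],
  "spin": [0,0,0,0,0,0,0,0,0,0],
  "claw": [1,1,1,1,1,1,1,1,1,1]
}}

```text
time_s: 29.68
tool_pos: [0.5354, -0.1634, 0.1776]
orientation: [0.99, 0.141, 0.0, -0.0]
force: [0.6, -0.3, 0.8]
width: 0.264
gripper_force: 117.8
```

```bash
python3 fz.py
```

```text
t 29.93 fix [-29.3   1.6] z 177.61 Fu,Fv,Fz 0.35 0.33 1.44 sd 0.42
A 1.94 c 2.5
H 179.5 ztarget 176.8
```

>>> {"name": "step_arm", "arguments": {
  "dp": [
    [0.7,0,0.2],
    [1.4,0,0.4],
    [2.2,0,0.5],
    [3,0,0.6],
    [3.8,0,0.7],
    [4.6,0,0.7],
    [5.3,0,0.7],
    [6,0,0.7],
    [6,0,0.7],
    [6,0,0.7]
  ],
  "spin": [0,0,0,0,0,0,0,0,0,0],
  "claw": [1,1,1,1,1,1,1,1,1,1]
}}

```text
time_s: 30.82
tool_pos: [0.5411, -0.1618, 0.1769]
orientation: [0.99, 0.141, 0.0, -0.0]
force: [-0.6, 0.1, 1.1]
width: 0.265
gripper_force: 117.8
```

```bash
python3 fz.py
```

```text
t 31.07 fix [-23.4   1.6] z 176.89 Fu,Fv,Fz -0.34 0.12 1.29 sd 0.26
A 2.27 c 3.6
H 179.62 ztarget 176.92
```

>>> {"name": "step_arm", "arguments": {
  "dp": [
    [0.7,0,0],
    [1.4,0,0],
    [2.2,0,-0.1],
    [3,0,-0.2],
    [3.8,0,-0.3],
    [4.6,0,-0.3],
    [5.3,0,-0.4],
    [6,0,-0.4],
    [6,0,-0.4],
    [6,0,-0.4]
  ],
  "spin": [0,0,0,0,0,0,0,0,0,0],
  "claw": [1,1,1,1,1,1,1,1,1,1]
}}

```text
time_s: 31.95
tool_pos: [0.547, -0.1601, 0.1773]
orientation: [0.99, 0.141, 0.0, -0.0]
force: [-0.2, 0.2, 0.9]
width: 0.267
gripper_force: 117.8
```

```bash
python3 fz.py
```

```text
t 32.2 fix [-17.3   1.6] z 177.33 Fu,Fv,Fz 0.03 0.08 1.47 sd 0.62
A 2.17 c 3.2
H 179.8 ztarget 177.1
```

>>> {"name": "step_arm", "arguments": {
  "dp": [
    [0.7,0,0],
    [1.4,0,-0.1],
    [2.2,0,-0.2],
    [3,0,-0.3],
    [3.8,0,-0.4],
    [4.6,0,-0.4],
    [5.3,0,-0.5],
    [6,0,-0.5],
    [6,0,-0.5],
    [6,0,-0.5]
  ],
  "spin": [0,0,0,0,0,0,0,0,0,0],
  "claw": [1,1,1,1,1,1,1,1,1,1]
}}

```text
time_s: 33.08
tool_pos: [0.5527, -0.1584, 0.1778]
orientation: [0.99, 0.141, 0.0, -0.0]
force: [-1.1, -0.6, 1.4]
width: 0.264
gripper_force: 117.8
```

```bash
python3 fz.py
```

```text
t 33.33 fix [-11.4   1.6] z 177.82 Fu,Fv,Fz -0.29 0.29 1.0 sd 0.38
A 2.01 c 2.7
H 179.89 ztarget 177.19
```

>>> {"name": "step_arm", "arguments": {
  "dp": [
    [0.7,0,0],
    [1.4,0,0.1],
    [2.2,0,0.1],
    [3,0,0.2],
    [3.8,0,0.2],
    [4.6,0,0.2],
    [5.3,0,0.2],
    [6,0,0.2],
    [6,0,0.2],
    [6,0,0.2]
  ],
  "spin": [0,0,0,0,0,0,0,0,0,0],
  "claw": [1,1,1,1,1,1,1,1,1,1]
}}

```text
time_s: 34.22
tool_pos: [0.5585, -0.1568, 0.1776]
orientation: [0.99, 0.141, 0.0, -0.0]
force: [0.4, -0.4, 1.1]
width: 0.268
gripper_force: 117.8
```

```bash
python3 fz.py
```

```text
t 34.47 fix [-5.3  1.6] z 177.63 Fu,Fv,Fz -0.2 0.11 0.97 sd 0.85
A 1.93 c 2.4
H 179.5 ztarget 176.8
```

>>> {"name": "step_arm", "arguments": {
  "dp": [
    [0.7,0,0.2],
    [1.4,0,0.3],
    [2.2,0,0.4],
    [3,0,0.5],
    [3.8,0,0.6],
    [4.6,0,0.6],
    [5.3,0,0.6],
    [6,0,0.6],
    [6,0,0.6],
    [6,0,0.6]
  ],
  "spin": [0,0,0,0,0,0,0,0,0,0],
  "claw": [1,1,1,1,1,1,1,1,1,1]
}}

```text
time_s: 35.35
tool_pos: [0.5643, -0.1551, 0.177]
orientation: [0.99, 0.141, 0.0, -0.0]
force: [-0.7, -0.3, 1.7]
width: 0.264
gripper_force: 117.8
```

```bash
python3 fz.py
```

```text
t 35.6 fix [0.7 1.6] z 177.04 Fu,Fv,Fz -0.79 -0.02 1.86 sd 0.19
A 3.0 c 6.0
H 181.62 ztarget 178.92
```

>>> {"name": "step_arm", "arguments": {
  "dp": [
    [0.2,0,-1.4],
    [0.8,0,-1.8],
    [1.6,0,-2],
    [2.4,0,-2.2],
    [3.2,0,-2.4],
    [4,0,-2.6],
    [4.8,0,-2.8],
    [5.5,0,-3],
    [5.5,0,-3],
    [5.5,0,-3]
  ],
  "spin": [0,0,0,0,0,0,0,0,0,0],
  "claw": [1,1,1,1,1,1,1,1,1,1]
}}

```text
time_s: 36.48
tool_pos: [0.5696, -0.1536, 0.1801]
orientation: [0.99, 0.141, 0.0, 0.0]
force: [0.4, -0.2, 1.7]
width: 0.263
gripper_force: 117.8
```

```bash
python3 fz.py
```

```text
t 36.73 fix [6.2 1.5] z 180.06 Fu,Fv,Fz 0.06 0.04 1.45 sd 0.55
A 2.14 c 3.1
H 182.45 ztarget 179.75
```

>>> {"name": "step_arm", "arguments": {
  "dp": [
    [-3,0,-4],
    [-8,0,-10],
    [-26,0,-14],
    [-45,0,-18],
    [-46,0,-42],
    [-46,-10,-42],
    [-46,-20,-42],
    [-36,-20,-42],
    [-26,-20,-42],
    [-26,-20,-42]
  ],
  "spin": [0,0,0,0,0,0,0,0,0,0],
  "claw": [1,1,1,1,1,1,1,1,1,1],
  "squeeze": 40
}}

```text
time_s: 37.62
tool_pos: [0.5405, -0.1409, 0.2214]
orientation: [0.99, 0.142, 0.0, -0.0]
force: [-0.5, 0.1, -2.1]
width: 0.267
gripper_force: 117.4
```

```bash
python3 - <<'E'
from h import *
st()
snap("side","s7.png");snap("wrist","w7.png")
im=cv2.imread("pics/w7.png");g=cv2.cvtColor(im,cv2.COLOR_BGR2GRAY)
for r in range(60,300,20):
    x=g[r,270:370];print(r,[270+i for i in np.where(np.abs(np.diff(x.astype(int)))>25)[0]])
T=tool();gp=T[:3,3]+T[:3,2]*.054
for t in [35,40,45]:
    th=np.radians(t);print(t,proj("wrist",gp+.115*np.array([*(u*np.sin(th)),-np.cos(th)]),T).round(1))
E
```

```text
t 37.6167 fix xy [-18.1  21.8] z 221.4 ytool ang -73.7 F [-0.47  0.09 -2.09] M [-0.02 -0.02  0.05] w 22.7 gf 117.4 q6 141.0
60 [np.int64(281), np.int64(282)]
80 [np.int64(338), np.int64(339)]
100 [np.int64(333)]
120 []
140 [np.int64(284), np.int64(285), np.int64(303), np.int64(305), np.int64(334), np.int64(335), np.int64(367), np.int64(368)]
160 [np.int64(285), np.int64(286), np.int64(291), np.int64(348), np.int64(349)]
180 [np.int64(282), np.int64(358), np.int64(359)]
200 [np.int64(287), np.int64(292), np.int64(347), np.int64(348), np.int64(349)]
220 [np.int64(287), np.int64(288), np.int64(348), np.int64(352)]
240 [np.int64(288), np.int64(289), np.int64(367)]
260 [np.int64(277), np.int64(278)]
280 []
35 [319.1 112.8]
40 [319.   99.3]
45 [319.   85.7]
```

>>> {"name": "step_arm", "arguments": {
  "dp": [
    [4,0,0],
    [7.3,0,0],
    [10,0,-3],
    [13.5,0,-7],
    [17,0,-11],
    [20,0,-14],
    [23,0,-16.5],
    [26,0,-19],
    [28.3,0,-21],
    [28.3,0,-21]
  ],
  "spin": [0,0,0,0,0,0,0,0,0,0],
  "claw": [1,1,1,1,1,1,1,1,1,1]
}}

```text
time_s: 38.55
tool_pos: [0.5646, -0.1337, 0.242]
orientation: [0.99, 0.141, -0.003, -0.0]
force: [-9.4, -2.6, -4.0]
width: 0.266
gripper_force: 117.3
```

```bash
python3 - <<'E'
from h import *
st()
E
```

```text
t 38.55 fix xy [ 7.1 22. ] z 242.0 ytool ang -73.8 F [-9.36 -2.59 -4.01] M [-0.73  2.55  0.04] w 22.6 gf 117.3 q6 143.0
```

>>> {"name": "step_arm", "arguments": {
  "dp": [
    [3.5,0,-2],
    [7,0,-4],
    [10.5,0,-5.5],
    [13.5,0,-7],
    [17,0,-8.3],
    [20,0,-9.3],
    [23,0,-10],
    [26,0,-10.5],
    [28.5,0,-11],
    [29.5,0,-11]
  ],
  "spin": [0,0,0,0,0,0,0,0,0,0],
  "claw": [1,1,1,1,1,1,1,1,1,1]
}}

```text
time_s: 39.38
tool_pos: [0.5923, -0.1251, 0.253]
orientation: [0.99, 0.141, -0.003, -0.001]
force: [-17.3, 0.5, -1.1]
width: 0.265
gripper_force: 119.1
```

```bash
python3 - <<'E'
from h import *
st()
E
```

```text
t 39.3833 fix xy [36.  22.5] z 253.0 ytool ang -73.8 F [-17.33   0.47  -1.14] M [-0.08  4.24 -0.07] w 22.6 gf 119.1 q6 144.0
```

>>> {"name": "step_arm", "arguments": {
  "dp": [
    [-20,0,-6],
    [-28,0,-40],
    [-28,-30,-46],
    [-28,-68,-46],
    [-28,-106,-46],
    [-28,-144,-46],
    [-28,-182,-46],
    [-28,-220,-46],
    [-28,-258,-46],
    [-28,-290,-46]
  ],
  "spin": [0,0,-6,-12,-18,-24,-30,-36,-42,-48],
  "claw": [1,1,1,1,1,1,1,1,1,1]
}}

```text
time_s: 40.22
tool_pos: [0.4857, 0.1473, 0.3004]
orientation: [0.846, 0.534, 0.0, -0.0]
force: [-0.1, 0.3, -1.6]
width: 0.266
gripper_force: 119.0
```

>>> {"name": "step_arm", "arguments": {
  "dp": [
    [0,0,0],
    [0,0,0],
    [0,0,0],
    [0,0,0],
    [0,0,0],
    [0,0,0],
    [0,0,0],
    [0,0,0],
    [0,0,0],
    [0,0,0]
  ],
  "spin": [-6,-12,-18,-24,-30,-36,-42,-42,-42,-42],
  "claw": [1,1,1,1,1,1,1,1,1,1]
}}

```text
time_s: 41.05
tool_pos: [0.4867, 0.1452, 0.3001]
orientation: [0.602, 0.799, 0.0, 0.0]
force: [0.4, -0.1, -0.9]
width: 0.267
gripper_force: 119.0
```

```bash
python3 - <<'E'
from h import *
st()
snap("side","s8.png");w=snap("wrist","w8.png");snap("scene","c8.png")
T=tool();print(T[:3,3]);tx=T[:3,0];tz=T[:3,2];gp=T[:3,3]+tz*.054
g=cv2.cvtColor(w,cv2.COLOR_RGB2GRAY).astype(int)
for r in range(170,290,8):
    x=g[r,250:390];print(r,[250+i for i in np.where(np.abs(np.diff(x))>20)[0]])
for t in [-5,0,5]:
    th=np.radians(t);d=tz*np.cos(th)+tx*np.sin(th)
    print(t,"tip",proj("wrist",gp+.115*d,T).round(1),"side",proj("side",gp+.115*d,T).round(1),proj("side",gp+.053*d,T).round(1),proj("side",gp+.02*d,T).round(1),"collar",proj("wrist",gp+.050*d+.019*(tx*np.cos(th)),T).round(1))
s=cv2.cvtColor(cv2.imread("pics/s8.png"),cv2.COLOR_BGR2GRAY)
c=proj("side",gp+.115*tz).round().astype(int);print(c);print(s[c[1]-45:c[1]+8:3,c[0]-16:c[0]+17:2])
E
```

```text
t 41.05 fix xy [ 10.2 311.6] z 300.1 ytool ang 16.0 F [ 0.4  -0.08 -0.93] M [0.02 0.07 0.04] w 22.7 gf 119.0 q6 81.0
[0.48662426 0.14515349 0.30002548]
170 []
178 []
186 []
194 [np.int64(255), np.int64(259)]
202 [np.int64(278), np.int64(282), np.int64(313), np.int64(326), np.int64(327)]
210 [np.int64(265), np.int64(301), np.int64(302), np.int64(335), np.int64(336), np.int64(337)]
218 [np.int64(291), np.int64(292), np.int64(293), np.int64(294), np.int64(345), np.int64(346)]
226 [np.int64(288), np.int64(289), np.int64(350), np.int64(351), np.int64(352)]
234 [np.int64(286), np.int64(287), np.int64(352), np.int64(353), np.int64(354), np.int64(359)]
242 [np.int64(287), np.int64(352), np.int64(353), np.int64(359), np.int64(360)]
250 [np.int64(289), np.int64(290), np.int64(349), np.int64(350), np.int64(351), np.int64(357)]
258 [np.int64(278), np.int64(290), np.int64(350), np.int64(361), np.int64(362)]
266 [np.int64(263), np.int64(264), np.int64(265), np.int64(276), np.int64(288), np.int64(352), np.int64(364), np.int64(374), np.int64(375), np.int64(376)]
274 [np.int64(259), np.int64(260), np
[... 1064 characters left out ...]
123 102  36  27  45  45  35  25  25  71  44  37  51  81  53]
 [215 216 207 138  47  15  44  45  44  43  13   6  35  35  36  36  37]
 [124 105 125 113  94 109  10   8   7   6  24 146 190 191 173 150 111]
 [115 124 124 112  94  94  84   7   6  26 189 191 190 190 191 191 190]
 [124 124 123 124 112  93  83   7   8  14  93  93 144 190 190 191 191]
 [124 125 124 124 123  95  95   8   7  42  93  96 190 190 191 190 190]
 [124 124 124 124 124 124 125 107  72  99  96 191 190 190 190 190 202]
 [124 123 124 124 124 124 124  87  73  92 190 190 191 191 190 190 216]
 [124 124 125 124 124 124 124 124 124 217 191 190 190 190 190 190 215]
 [125 124 124 123 124 124 124 126 217 217 206 190 190 189 191 190 191]]
```

>>> {"name": "step_arm", "arguments": {
  "dp": [
    [30,1,0],
    [60,2,0],
    [85,3,0],
    [97.5,3,0],
    [97.5,3,0],
    [97.5,3,20],
    [97.5,3,40],
    [97.5,3,55],
    [97.5,3,65],
    [97.5,3,70]
  ],
  "spin": [0,0,0,0,0,0,0,0,0,0],
  "claw": [1,1,1,1,1,1,1,1,1,1]
}}

```text
time_s: 42.03
tool_pos: [0.4621, 0.2386, 0.2287]
orientation: [0.601, 0.799, -0.001, -0.0]
force: [-1.0, 0.7, -1.7]
width: 0.268
gripper_force: 119.1
```

```bash
python3 - <<'E'
from h import *
st();T=tool();print(T[:3,3])
E
```

```text
t 42.0333 fix xy [ 12.7 408.1] z 228.7 ytool ang 16.1 F [-1.02  0.68 -1.67] M [ 0.   -0.07  0.05] w 22.7 gf 119.1 q6 92.0
[0.46209863 0.23858897 0.22870668]
```

>>> {"name": "step_arm", "arguments": {
  "dp": [
    [1,0,4],
    [1,0,8],
    [1,0,12],
    [1,0,16],
    [1,0,20],
    [1,0,24],
    [1,0,28],
    [1,0,32],
    [1,0,34],
    [1,0,35]
  ],
  "spin": [0,0,0,0,0,0,0,0,0,0],
  "claw": [1,1,1,1,1,1,1,1,1,1]
}}

```text
time_s: 42.87
tool_pos: [0.4619, 0.2406, 0.1946]
orientation: [0.6, 0.8, -0.0, -0.0]
force: [0.5, 0.1, -2.3]
width: 0.268
gripper_force: 119.1
```

```bash
python3 - <<'E'
from h import *
st();T=tool();print(T[:3,3])
E
```

```text
t 42.8667 fix xy [ 13.1 410.1] z 194.6 ytool ang 16.2 F [ 0.52  0.11 -2.32] M [ 0.04 -0.02  0.03] w 22.8 gf 119.1 q6 92.0
[0.46186281 0.2405721  0.19460374]
```

>>> {"name": "step_arm", "arguments": {
  "dp": [
    [0,0,1.5],
    [0,0,3],
    [0,0,4.5],
    [0,0,6],
    [0,0,7],
    [0,0,8],
    [0,0,8.5],
    [0,0,8.5],
    [0,0,8.5],
    [0,0,8.5]
  ],
  "spin": [0,0,0,0,0,0,0,0,0,0],
  "claw": [1,1,1,1,1,1,1,1,1,1]
}}

```text
time_s: 43.7
tool_pos: [0.462, 0.2406, 0.1866]
orientation: [0.6, 0.8, 0.0, 0.0]
force: [-0.7, 0.3, 1.0]
width: 0.267
gripper_force: 119.8
```

```bash
python3 - <<'E'
from h import *
st();T=tool();print(T[:3,3])
E
```

```text
t 43.7 fix xy [ 13.2 410.1] z 186.6 ytool ang 16.2 F [-0.69  0.32  1.02] M [-0.05  0.18  0.03] w 22.7 gf 119.8 q6 92.0
[0.46198532 0.24058721 0.18655102]
```

>>> {"name": "step_arm", "arguments": {
  "dp": [
    [0,0,0.4],
    [0,0,0.4],
    [0,0,0.4],
    [0,0,0.4],
    [0,0,0.4],
    [0,0,0.4],
    [0,0,0.4],
    [0,0,0.4],
    [0,0,0.4],
    [0,0,0.4]
  ],
  "spin": [0,0,0,0,0,0,0,0,0,0],
  "claw": [0.73,0.71,0.69,0.67,0.64,0.6,0.55,0.45,0.35,0.35]
}}

```text
time_s: 44.53
tool_pos: [0.462, 0.2406, 0.1861]
orientation: [0.6, 0.8, 0.0, 0.0]
force: [0.8, -0.7, -0.3]
width: 0.648
gripper_force: 0.0
```

>>> {"name": "step_arm", "arguments": {
  "dp": [
    [0,0,0],
    [0,0,0],
    [0,0,-10],
    [0,0,-30],
    [0,0,-60],
    [0,0,-95],
    [0,0,-130],
    [-20,-5,-154],
    [-41,-12,-154],
    [-41,-12,-154]
  ],
  "spin": [0,0,0,0,0,0,0,0,0,0],
  "claw": [0.35,0.35,0.35,0.35,0.35,0.35,0.35,0.2,0,0]
}}

```text
time_s: 45.37
tool_pos: [0.4622, 0.1959, 0.3416]
orientation: [0.601, 0.799, 0.001, 0.001]
force: [-0.3, 0.3, -0.5]
width: 1.001
gripper_force: 0.0
```

```bash
python3 - <<'E'
from h import *
st();w=snap("wrist","w9.png");s=snap("side","s9.png");T=np.load("pics/w9.png.npy")
st0=np.array([.4620,.2415])
print("pred top",proj("wrist",[*st0,.179],T),"pred side",proj("side",[*st0,.179]),proj("side",[*st0,.08]))
p=proj("wrist",[*st0,.179],T).round().astype(int)
g=cv2.cvtColor(w,cv2.COLOR_RGB2GRAY)
sub=g[p[1]-35:p[1]+35,p[0]-35:p[0]+35]
n,l,stt,c=cv2.connectedComponentsWithStats((sub>200).astype(np.uint8))
for i in range(1,n):
    if stt[i,4]>50: print("bright",stt[i],c[i]+p-35, plane("wrist",c[i]+p-35,.179,T))
# compare side image with the first one in probe region
a=cv2.imread("pics/side0.png").astype(int)[190:285,285:335];b=cv2.imread("pics/s9.png").astype(int)[190:285,285:335]
d=np.abs(a-b).max(2);print("side diff >40:",(d>40).sum(),"mean",d.mean())
q=cv2.imread("pics/side0.png").astype(int)[140:200,300:400];r=cv2.imread("pics/s9.png").astype(int)[140:200,300:400]
E
```

```text
t 45.3667 fix xy [  0.9 367.1] z 341.6 ytool ang 16.1 F [-0.32  0.35 -0.46] M [ 0.02 -0.02  0.01] w 85.1 gf 0.0 q6 88.0
pred top [340.36968401 146.81666747] pred side [309.13022779 209.66664951] [310.00437267 240.56387453]
bright [ 60   0  10  19 123] [370.98373984 119.67479675] [0.47614645 0.26410373 0.179     ]
side diff >40: 879 mean 25.54905263157895
```

```bash
python3 - <<'E'
from h import *
A=cv2.imread("pics/side0.png");B=cv2.imread("pics/s9.png")
for nm,(x0,x1,y0,y1) in {"handle":(298,322,206,245),"plug":(300,318,206,222),"coll":(300,320,235,250)}.items():
    r=cv2.matchTemplate(B[y0-20:y1+20,x0-20:x1+20],A[y0:y1,x0:x1],cv2.TM_CCOEFF_NORMED);_,m,_,l=cv2.minMaxLoc(r);print(nm,m,np.array(l)-20)
W=cv2.imread("pics/w9.png",0);print(W[120:178:3,315:367:2])
# coupon at stop: check in side view as well
C=cv2.imread("pics/c6.png")
E
```

```text
handle 0.7970573306083679 [0 0]
plug 0.906197726726532 [1 0]
coll 0.9377321004867554 [0 0]
[[ 59  45  45  45  47  48  50  49  48  49  48  49  49  50  48  45  49  89
   91  95  93  92  90  91  92 112]
 [ 53  43  44  57  62  61  62  62  62  61  62  62  62  62  62  63  53  48
   79  65  72  92  88  92  91 107]
 [ 41  43  43  44  51  56  57  57  57  57  57  57  57  58  58  58  60  55
   46  62  66  64  63  76  81 100]
 [ 41  42  41  59  69  69  70  69  69  71  71  70  71  70  70  72  74  74
   73  62  64  65  63  65  65  94]
 [ 42  41  41  63  68  72  73  68  48  41  41  41  42  42  50  68  76  85
   80  69  64  64  63  65  62 132]
 [ 41  41  40  63  69  71  51  39  41  42  40  41  40  41  42  42  57  85
   80  67  63  63  64  65  63 171]
 [ 39  41  40  62  69  40  40  40  40  58  76  94  88  66  41  42  42  46
   81  66  63  62  63  63  99 166]
 [ 48  39  40  61  63  39  40  39  82 122 120 119 121 122 116  52  41  41
   76  64  62  61  61  76 169 164]
 [ 58  41  39  63  49  39  39  57 122 120 119 118 119 120 122 114  38  41
   54  62  62  60  59 160 164 163]
 [ 59  59  51  66  69  38  3
[... 471 characters left out ...]
73  73  82
  120 165 163 163 163 163 164 164]
 [163 162 162 162 163 164 165 166 166 165 165 164 164 164 163 164 164 164
  163 163 163 162 163 163 163 163]
 [162 162 162 162 163 162 162 162 162 162 162 162 162 162 163 162 163 163
  162 163 162 163 164 163 163 163]
 [161 162 163 162 162 162 162 163 162 162 162 162 163 163 163 162 163 162
  162 163 163 163 162 163 163 163]
 [162 162 162 162 162 162 161 162 163 162 162 162 162 162 162 163 163 162
  163 162 163 162 163 162 162 162]
 [161 162 162 162 162 163 162 162 162 162 163 163 162 163 163 162 162 162
  162 162 162 163 162 163 162 163]
 [162 162 162 161 162 162 162 162 162 162 162 162 162 162 162 162 163 163
  163 162 162 163 162 163 163 162]]
```

>>> {"name": "step_arm", "arguments": {
  "dp": [
    [-39,-8,0],
    [-78,-16,0],
    [-117,-24,0],
    [-156,-33,0],
    [-195,-41,0],
    [-234,-49,0],
    [-273,-57,0],
    [-312,-65,0],
    [-350,-73,0],
    [-368,-77,0]
  ],
  "spin": [0,0,0,0,0,0,0,0,0,0],
  "claw": [1,1,1,1,1,1,1,1,1,1]
}}

```text
time_s: 46.3
tool_pos: [0.491, -0.1802, 0.3391]
orientation: [0.601, 0.799, -0.0, -0.0]
force: [-0.1, 0.7, 0.1]
width: -0.003
gripper_force: 0.0
```

```bash
python3 - <<'E'
from h import *
st()
w=snap("wrist","w10.png");T=np.load("pics/w10.png.npy")
g=cv2.cvtColor(w,cv2.COLOR_RGB2GRAY).astype(int)
for x,y,z in [(-130,40,.05),(-60,33,.055),(90,40,.05)]:
    print(x,y,proj("wrist",[*(O+u*x/1e3+v*y/1e3),z],T).round(1))
for y in (20,26,31):
    r=proj("wrist",[*(O+u*-.06+v*y/1e3),.02+.0113+y/1e3],T).round(1);k=int(round(r[1]));print(r,[(i,g[k,i-1],g[k,i+2]) for i in range(int(r[0])-15,int(r[0])+16) if abs(g[k,i+1]-g[k,i])>18])
E
```

```text
t 46.3 fix xy [-76.7  -2.1] z 339.1 ytool ang 16.1 F [-0.05  0.71  0.06] M [ 0.02 -0.02  0.  ] w -0.3 gf 0.0 q6 45.0
-130 40 [270.1 132.2]
-60 33 [338.3 139.4]
90 40 [484.2 131.6]
[338.  151.7] [(334, np.int64(57), np.int64(160)), (335, np.int64(62), np.int64(166))]
[338.3 146.6] [(334, np.int64(64), np.int64(163)), (335, np.int64(58), np.int64(168))]
[338.6 142.3] [(335, np.int64(71), np.int64(134))]
```

>>> {"name": "step_arm", "arguments": {
  "dp": [
    [1,-2,35],
    [1,-2,72],
    [1,-2,110],
    [1,-2,148],
    [1,-2,180],
    [1,-2,205],
    [1,-2,218],
    [1,-2,222],
    [1,-2,222],
    [1,-2,222]
  ],
  "spin": [0,0,0,0,0,0,0,0,0,0],
  "claw": [1,1,1,1,1,1,1,1,1,1]
}}

```text
time_s: 47.18
tool_pos: [0.4888, -0.1764, 0.1186]
orientation: [0.6, 0.8, 0.0, 0.0]
force: [1.0, 1.2, -0.1]
width: 0.001
gripper_force: 0.0
```

>>> {"name": "step_arm", "arguments": {
  "dp": [
    [0,3,0],
    [0,5,0],
    [0,6.5,0],
    [0,7.5,0],
    [0,8.5,0],
    [0,9.5,0],
    [0,10.3,0],
    [0,11,0],
    [0,11,0],
    [0,11,0]
  ],
  "spin": [0,0,0,0,0,0,0,0,0,0],
  "claw": [1,1,1,1,1,1,1,1,1,1]
}}

```text
time_s: 48.02
tool_pos: [0.4988, -0.1736, 0.118]
orientation: [0.6, 0.8, -0.0, -0.0]
force: [-1.3, -0.8, 1.0]
width: -0.0
gripper_force: 0.7
```

```bash
python3 - <<'E'
from h import *
st()
E
```

```text
t 48.0167 fix xy [-67.2   2.1] z 118.0 ytool ang 16.2 F [-1.29 -0.85  1.02] M [-0.15  0.23 -0.01] w -0.0 gf 0.7 q6 46.0
```

>>> {"name": "step_arm", "arguments": {
  "dp": [
    [0,0.3,0],
    [0,0.6,0],
    [0,0.9,0],
    [0,1.2,0],
    [0,1.5,0],
    [0,1.8,0],
    [0,2,0],
    [0,2,0],
    [0,2,0],
    [0,2,0]
  ],
  "spin": [0,0,0,0,0,0,0,0,0,0],
  "claw": [1,1,1,1,1,1,1,1,1,1]
}}

```text
time_s: 48.85
tool_pos: [0.4994, -0.1733, 0.118]
orientation: [0.601, 0.799, -0.002, -0.001]
force: [-12.7, -5.4, 7.4]
width: 0.001
gripper_force: 6.9
```

```bash
python3 - <<'E'
from h import *
st()
E
```

```text
t 48.85 fix xy [-66.6   2.2] z 118.0 ytool ang 16.2 F [-12.69  -5.39   7.36] M [-1.17  2.56  0.08] w 0.1 gf 6.9 q6 46.0
```

At the stop with 14 N, at the same place as before. Back off, rise clear and hand in.

>>> {"name": "step_arm", "arguments": {
  "dp": [
    [0,-2,0],
    [0,-6,0],
    [0,-10,-10],
    [0,-10,-40],
    [0,-10,-80],
    [0,-10,-120],
    [0,-10,-160],
    [0,-10,-180],
    [0,-10,-180],
    [0,-10,-180]
  ],
  "spin": [0,0,0,0,0,0,0,0,0,0],
  "claw": [1,1,1,1,1,1,1,1,1,1]
}}

```text
time_s: 49.68
tool_pos: [0.4914, -0.1759, 0.2997]
orientation: [0.6, 0.8, 0.0, 0.001]
force: [-0.2, -0.2, -0.9]
width: -0.002
gripper_force: 0.0
```

```bash
python3 - <<'E'
from h import *
st();print(bot.hand_in())
E
```

```text
t 49.6833 fix xy [-75.   2.] z 299.7 ytool ang 16.2 F [-0.17 -0.17 -0.93] M [ 0.02  0.03 -0.01] w -0.1 gf 0.0 q6 45.0
the job is handed in; nothing more can be done
None
```

The job is handed in at 49.7 s: the angle is against the stop, the weld was scanned at about 8 mm/s to about 15 mm from the stop, and the probe is upright in its stand. By the force readings the nose was pressed in about 2 to 5 mm, touching about 6 mm once near the end. I re-pushed the angle gently after the scan to be sure it was still home.

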